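Cover the seedling pot, then lift the blackout hood alone

ROBOT

A 6-joint arm with a two-finger parallel gripper is mounted at the origin on the work surface. World frame = base frame: x ahead of the robot, y to its left, z up, the work surface at z = 0. Lengths are in m, angles in rad, forces in N, time in s.
With the tool pointing down it reaches from about 0.3 to 0.875 m from the base axis. Payload 6.4 kg.
Tool frame: the origin (TCP) lies midway between the tips of the shut fingers; the grasp point (between the pads) lies 19 mm behind it; z points along the fingers, y is the line along which they close (so a half turn about z gives the same grasp; the last joint's range is limited). The gripper opens to 85 mm and grips with 20 to 120 N. Pads are 22 mm wide; open, the fingers measure 114 mm over their backs; the gripper's body (76 mm by 85 mm) begins 54 mm behind the grasp point. The pads swing forward as they close: fully open they stand 13 mm farther back than shut.
Start: joints at [1.078, 0.181, 1.607, -0, 1.354, -0.206], TCP at [0.163, 0.552, 0.231] pointing down, gripper open.
Joint ranges: [-2.99, 2.99], [-0.89, 2.07], [0.3, 2.58], [-1.14, 4.28], [0, 2.63], [-3.12, 3.12]. Speed limits (rad/s): [2.57, 2.57, 3.01, 3.14, 3.14, 3.14].

INTERFACE

Orientations are given as a unit quaternion [w, x, y, z].
In Python, from bench import status, camera, ctrl gives the robot as it stands. The module is installed in compiled form; this text tells all that it offers.
- The arm moves only by the shell command python3 -m handwheel 'ROWS'. ROWS is JSON, a list that holds one entry, the list of rows, each a list of 7 numbers: the opening, from -1 (shut) to 1 (fully open), then the shift along the tool's x, y, z in cm, then the turn, a rotation vector about the tool's x, y, z in degrees. A call has 1 to 10 rows; each row is the pose to reach, as a shift and turn from the pose commanded when the call began, along the tool's axes at that moment; what a row does not reach only later rows make up. A row lasts 1/8 s, in which the tool goes at most 62.5 mm and 10.7 degrees, less where a joint would pass 70% of its speed; a pose out of reach is approached as far as the arm can. A call with a gripper value outside its range is refused whole. The fingers move at their own pace and stop on an object; the grip force is fixed at half the most. Time passes only in rows, so rows that repeat a pose let the fingers close. It gives the time, the measured TCP pose, the force, the opening and the grip force at its end, in the units of the state.
- status.get_obs(): the state, without advancing time (a new reading comes with each control period).
- camera(name): name is "scene" or "side" or "wrist"; returns a dict with "frame" (420x560x3 uint8, blue, green, red), "depth" (420x560 float32, m along the optical axis (not along the pixel's ray), 0 where there is no reading), "fx", "fy", "cx", "cy" (pixels), "extrinsics" (4x4, takes a point from camera to world coordinates); the wrist camera has in their place "hand_eye" (4x4, takes a point from camera to tool coordinates, whose origin is the TCP and whose axes are the flange's). Camera axes: x right, y down, z forward; pixel columns grow to the right and rows downward; lengths in m; the calibration is good to about 2 mm. The wrist camera is an equidistant fisheye: a pixel r from the principal point sees the ray r / f radians off the axis. A picture is of the moment at which its call begins: read the wrist's pose just before it.
- ctrl.hand_in(): hands the job in; it is judged then, once.
The state is a dict: "time_s": time; "q": joint angles; "dq": joint speeds; "joint_efforts": joint torques, N m; "eef_pos": TCP position; "eef_rot": TCP orientation; "wrist_force": force on the tool from outside, world axes, zero at the start; "torque": the same for the moment, N m; "opening": opening from 0.0 (shut) to 1.0 (fully open); "grasp_force": force on a finger pad.
Only numpy, scipy, OpenCV 4.12 (cv2) and the standard library are available. Lean on these libraries where they do the work, as an engineer would, in place of code of your own. Each camera call takes 0.05 s, during which the arm holds its last target. There are 200 camera calls.

TASK

The seedlings' two-part cover, a clear lid nested under a black hood, is parked on a pot without seedlings: take it by the orange knob of the clear lid so that both parts come together, set it gently and squarely on the rim of the pot with the green seedlings, and let go. Then take the black hood alone by its neck and lift it off, leaving the clear lid seated and undisturbed on the pot, and finish while still holding the hood level over that pot with its lower edge clear above the orange knob, for the seedlings to be looked at. Leave all the pots and the trowel where they stand.

Things in the scene. Friction and masses are not known exactly. Their poses are not given: they have to be found in the camera images.
- seed_pot: The pot to be covered: a black round nursery pot of brown bark compost, the only one with green seedlings. 105 mm high, 130 mm across the rim (rim inside 120 mm, 5 mm wide), 92 mm across the foot; 0.85 kg, loose. Origin: centre of its underside on the bench, z up.
- spare_pot: A pot of the same make and size without seedlings, on which the cover is parked at the start; loose. Origin: centre of its underside.
- plain_pot_a: An open pot of the same make and size with bare brown compost: not part of the job, leave it alone. Origin: centre of its underside.
- plain_pot_b: A second open pot of the same make and size with bare brown compost: leave it alone. Origin: centre of its underside.
- clear_lid: Inner lid, clear plastic, round, loose, 0.1 kg. Origin: centre of the underside of its flange (130 mm across, 3 mm thick) that sits on a pot's rim: seated, 105 mm above the pot's origin. Below it a plug 113 mm across reaches 8 mm down into the rim (3.5 mm play all round). Above: low dome with flat top at 28 mm, white stem 17 mm across to 60 mm, orange knob 22 mm across from 60 to 88 mm.
- knob (a point): Middle of the clear lid's orange knob (22 mm across, 28 mm tall, upright), on the lid's axis 74 mm above its origin. With the hood on, stem and knob stick up through its neck, whose top is 17 mm below this point; lifting the lid by the knob carries the hood along.
- hood: Outer lid, an opaque black hood, round, loose, 0.12 kg. Origin: centre of its lower edge. Skirt 145 mm across outside, 139 mm inside, 24 mm high; shoulder sloping up to 45 mm; round neck, 40 mm across with a 31 mm bore, from 45 to 71 mm. Nested, it rests on the lid's flat top: its origin is 14 mm below the lid's, its skirt round the pot's rim with 4 mm play.
- neck (a point): Middle of the hood's neck (40 mm across, 26 mm tall, upright), on the hood's axis 58 mm above its origin. With the hood on the lid, the knob's top stands 44 mm above this point, between the fingers that grip the neck from above.
- trowel: A hand trowel with wooden handle and steel blade, 300 mm long, lying on the bench near the robot: leave it alone. Origin: its middle, on the bench; x along it to the blade.
Mind the look-alikes: they are no part of the job. What is shaped like the hood but turquoise is not meant.

How it is judged:
On the way:
1. the nested cover (clear lid with the hood on it) sits squarely on the rim of the seedling pot and has been let go (horizontal distance between clear_lid and seed_pot below 0.005 m and z of clear_lid in the frame of seed_pot between 0.102 and 0.1075 m and angle between clear_lid's own z axis and vertical below 0.035 rad and z of hood in the frame of clear_lid below -0.011 m and angle between hood's own z axis and vertical below 0.05 rad and contact force between the fingers and clear_lid below 0.1 N and contact force between the fingers and hood below 0.1 N), for 0.2 s.
At the end, for the whole second after the job is handed in: Clear lid on the seedling pot (centred within 5 mm, on the rim within 2.5 mm, level within 2 degrees), untouched; hood held still by the fingers alone, level within 11 degrees, within 60 mm of the lid's centre, lower edge over 5 mm above the knob; seedling pot within 20 mm of its place (horizontal distance between clear_lid and seed_pot below 0.005 m and z of clear_lid in the frame of seed_pot between 0.102 and 0.1075 m and angle between clear_lid's own z axis and vertical below 0.035 rad and contact force between each of the fingers, hood and clear_lid below 0.1 N and z of hood in the frame of clear_lid above 0.093 m and horizontal distance between hood and clear_lid below 0.06 m and angle between hood's own z axis and vertical below 0.2 rad and contact force between the fingers and hood above 1 N and contact force between hood and the arm below 0.1 N and linear speed of hood below 0.03 m/s and angle between seed_pot's own z axis and vertical below 0.04 rad and distance of seed_pot from where it was at the start of the episode below 0.02 m); the arm keeps its last pose, push and grip.
It fails at once if the hood is lifted off the clear lid before the lid sits on the seedling pot, or the lid is shifted or raised from its seat as the hood comes off ((z of hood in the frame of clear_lid above 0.002 m or horizontal distance between hood and clear_lid above 0.03 m) and (horizontal distance between clear_lid and seed_pot above 0.006 m or z of clear_lid in the frame of seed_pot above 0.109 m or angle between clear_lid's own z axis and vertical above 0.06 rad)).
It fails at once if the cover is dropped, banged or pressed hard on to the seedling pot (contact force between clear_lid and seed_pot above 100 N or (horizontal distance between clear_lid and seed_pot below 0.02 m and z of clear_lid in the frame of seed_pot below 0.115 m and linear speed of clear_lid above 0.25 m/s)).
It fails at once if a bystander pot is shifted or tipped (distance of any of plain_pot_a, plain_pot_b, spare_pot from where it was at the start of the episode above 0.02 m or angle between any of plain_pot_a, plain_pot_b, spare_pot's own z axis and vertical above 0.15 rad).
It fails at once if the seedling pot is shifted or tipped (distance of seed_pot from where it was at the start of the episode above 0.02 m or angle between seed_pot's own z axis and vertical above 0.15 rad).
It fails at once if the trowel is moved (distance of trowel from where it was at the start of the episode above 0.02 m).
It also fails if it takes over 56 s, if anything falls off the work surface, if the arm or the gripper's body presses on something with over 40 N, if the wrist force passes 120 N, or if a joint passes its speed limit or range.

## Working session

There is one attempt and no reset: what is moved stays moved. The work goes in short steps, Python scripts to look and compute and a shell command to move; the robot and the scene stay as the last step left them, time stands still between calls to the robot, and variables do not carry over. Pictures are saved under pics/ and viewed, at most 13 in all, crops included, and the job is handed in when it is done.

```bash
mkdir -p pics
cat > h.py <<'E'
import numpy as np,cv2
from bench import status,camera,ctrl
def grab(n):
    c=camera(n); np.savez(n+'.npz',**c); return c
def w(c,u,v):
    z=c['depth'][v,u]; p=np.array([(u-c['cx'])/c['fx']*z,(v-c['cy'])/c['fy']*z,z,1]); return (c['extrinsics']@p)[:3]
def cloud(c):
    d=c['depth'];v,u=np.indices(d.shape)
    P=np.stack([(u-c['cx'])/c['fx']*d,(v-c['cy'])/c['fy']*d,d],-1)
    return P@c['extrinsics'][:3,:3].T+c['extrinsics'][:3,3]
E
python3 - <<'E'
from h import *
o=status.get_obs();print({k:np.round(v,3) for k,v in o.items()})
for n in('scene','side'):
    c=grab(n);cv2.imwrite(f'pics/{n}0.png',cv2.resize(c['frame'],(784,588)))
    print(n,np.round(c['extrinsics'],2).tolist(),c['fx'])
E
```

```text
{'time_s': np.float64(0.0), 'q': array([ 1.078,  0.182,  1.608,  0.   ,  1.354, -0.206]), 'dq': array([ 0.   ,  0.001, -0.001,  0.   ,  0.   ,  0.001]), 'joint_efforts': array([-2.0000e-03, -4.4486e+01, -3.5134e+01, -1.0000e-03,  9.0000e-03,
        0.0000e+00]), 'eef_pos': array([0.162, 0.551, 0.23 ]), 'eef_rot': array([-0.   ,  0.143,  0.99 , -0.001]), 'wrist_force': array([ 0.471, -0.57 ,  0.006]), 'torque': array([-0.044,  0.006,  0.011]), 'grasp_force': np.float64(0.0), 'opening': np.float64(0.999)}
scene [[0.55, 0.55, -0.63, 1.55], [0.84, -0.37, 0.4, -0.58], [-0.02, -0.75, -0.66, 1.11], [0.0, 0.0, 0.0, 1.0]] 511.7517848494594
side [[-0.79, -0.4, 0.45, 0.19], [-0.61, 0.55, -0.58, 0.56], [-0.02, -0.73, -0.68, 0.81], [0.0, 0.0, 0.0, 1.0]] 418.2028146561736
```

View pics/scene0.png

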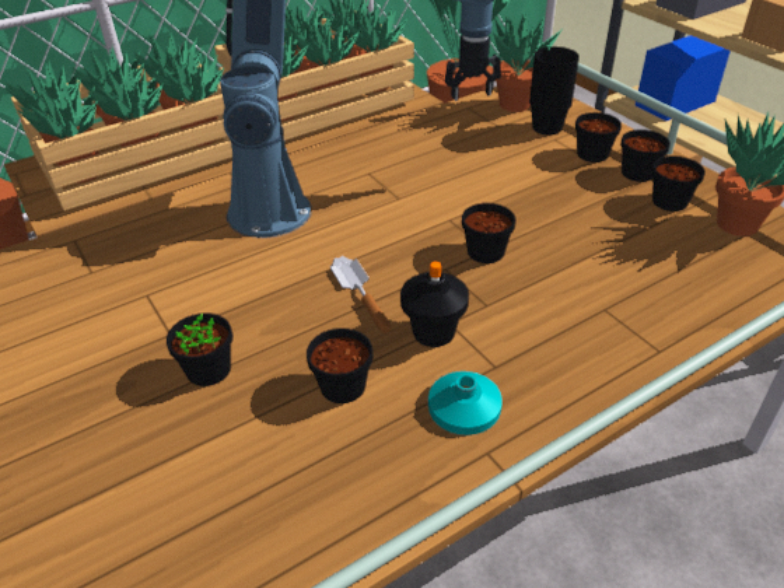

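View pics/side0.png

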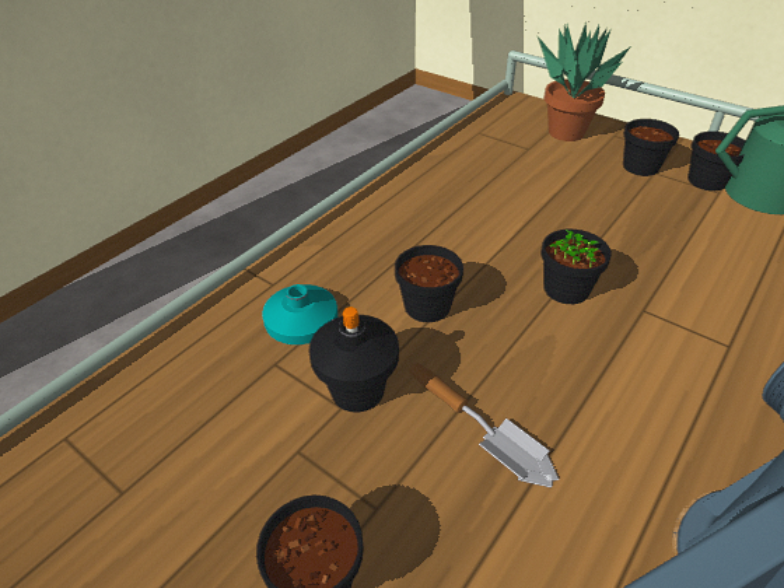

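Scene view: the cover with its orange knob is at (435,268), nested black hood around (435,298). The seedling pot is at (200,345), the only one with green. Look-alikes are the plain pots at (340,360) and (488,230), and the turquoise hood at (466,400). The black hood with the orange knob fits the cover, and the pot with green fits the seed pot. I'll confirm both in a crop and measure.

```bash
cat >> h.py <<'E'
from scipy.optimize import least_squares
def circ(P):
    f=lambda p:np.hypot(P[:,0]-p[0],P[:,1]-p[1])-p[2]
    return least_squares(f,[*P[:,:2].mean(0),.06],loss='soft_l1',f_scale=.001).x
E
python3 - <<'E'
from h import *
fr=np.load('scene.npz')['frame']
a=cv2.resize(fr[180:250,270:350],(400,350),interpolation=cv2.INTER_CUBIC);b=cv2.resize(fr[215:285,105:185],(400,350),interpolation=cv2.INTER_CUBIC)
cv2.imwrite('pics/crop.png',np.hstack([a,b]))
for n in('scene','side'):
    c=np.load(n+'.npz');X=cloud(c);ok=c['depth']>0
    hsv=cv2.cvtColor(c['frame'],cv2.COLOR_BGR2HSV)
    on=(hsv[...,0]>5)&(hsv[...,0]<20)&(hsv[...,1]>220)&(hsv[...,2]>150)&ok&(X[...,2]>.13)&(X[...,2]<.25)&(X[...,0]>.2)&(X[...,0]<1)
    K=X[on];print(n,'knob',len(K),K.mean(0).round(4),K[:,2].min(),K[:,2].max())
    k=np.median(K,0)
    near=ok&(np.hypot(X[...,0]-k[0],X[...,1]-k[1])<.11)
    for lo,hi in((.093,.113),(.165,.19)):
        m=near&(X[...,2]>lo)&(X[...,2]<hi);print(' hood',lo,m.sum(),circ(X[m]).round(4))
    kk=X[on&(X[...,2]<.19)];f=lambda p:np.hypot(kk[:,0]-p[0],kk[:,1]-p[1])-.011
    print(' knobaxis',least_squares(f,(k+ .011*(k-c['extrinsics'][:3,3])/np.linalg.norm(k-c['extrinsics'][:3,3]))[:2],loss='soft_l1',f_scale=.001).x.round(4))
    g=(hsv[...,0]>35)&(hsv[...,0]<75)&(hsv[...,1]>150)&ok&(X[...,2]>.05)&(X[...,2]<.2)&(abs(X[...,0]-.6)<.5)&(abs(X[...,1])<.6)
    G=np.median(X[g],0);print(' seedlings',G.round(3),X[g][:,2].max())
    # top rim: dark pixels with z near .105
    m=ok&(np.hypot(X[...,0]-G[0],X[...,1]-G[1])<.1)&(abs(X[...,2]-.105)<.004)&(hsv[...,2]<70)
    P=X[m];r=circ(P);print(' rim',len(P),r.round(4),np.median(P[:,2]))
    fx=lambda p:np.hypot(P[:,0]-p[0],P[:,1]-p[1]);
    d=fx(r);print(np.percentile(d,[2,50,98]).round(4))
E
```

```text
scene knob 49 [0.6384 0.0982 0.1895] 0.1668719124301502 0.20170402676376475
 hood 0.093 222 [0.6327 0.0993 0.0725]
 hood 0.165 61 [0.6334 0.0994 0.0119]
 knobaxis [0.6354 0.0951]
 seedlings [ 0.457 -0.359  0.109] 0.1181416022476881
 rim 236 [ 0.4611 -0.3594  0.0614] 0.10494755673343636
[0.0563 0.0615 0.0656]
side knob 109 [0.6334 0.1038 0.1876] 0.16819256340532618 0.19589438312541552
 hood 0.093 350 [0.6351 0.0981 0.0722]
 hood 0.165 84 [0.6355 0.0988 0.0111]
 knobaxis [0.6353 0.0987]
 seedlings [ 0.463 -0.358  0.109] 0.11648006438707237
 rim 287 [ 0.4584 -0.3562  0.0619] 0.10462092214647745
[0.0471 0.062  0.066 ]
```

View pics/crop.png

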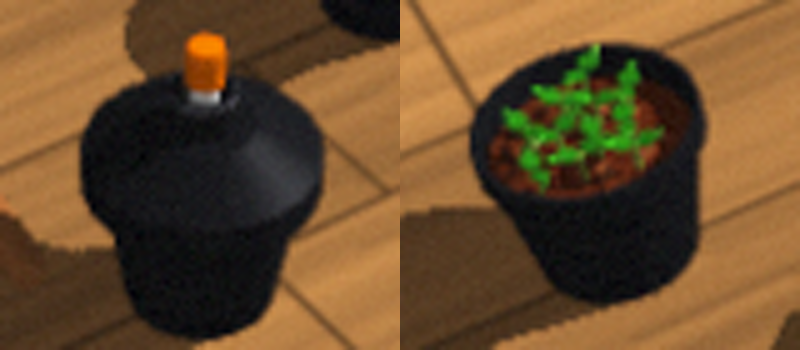

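The crop confirms both: the black hood with the orange knob sticking out (crop 205,60), and the pot with green seedlings (crop 590,120).

```bash
cat >> h.py <<'E'
from scipy.spatial.transform import Rotation as R
def tool(o=None):
    o=o or status.get_obs();q=o['eef_rot'];return R.from_quat([q[1],q[2],q[3],q[0]]).as_matrix(),o['eef_pos']
def shift(t):
    M,p=tool();print('shift cm',(M.T@(np.array(t)-p)*100).round(2),'axes x',M[:,0].round(3),'y',M[:,1].round(3),'z',M[:,2].round(4))
E
python3 -c "
from h import *
shift([.634,.099,.27])
c=grab('wrist');print(c['hand_eye'].round(3).tolist(),c['fx'],c['cx'],c['cy'])"
```

```text
shift cm [-58.02 -30.03  -3.93] axes x [-0.959  0.283  0.   ] y [ 0.283  0.959 -0.002] z [-8.0e-04 -1.4e-03 -1.0e+00]
[[0.001, -0.964, -0.266, 0.068], [1.0, 0.001, 0.0, -0.0], [0.0, -0.266, 0.964, -0.144], [0.0, 0.0, 0.0, 1.0]] 325.19226210127806 280.09088729784236 210.6752100350932
```

```bash
python3 -m handwheel '[[[1,-29,-15,-6,0,0,0],[1,-29,-15,-6,0,0,0],[1,-29,-15,-6,0,0,0],[1,-58,-30,-6,0,0,0],[1,-58,-30,-6,0,0,0],[1,-58,-30,-6,0,0,0],[1,-58,-30,-6,0,0,0],[1,-58,-30,-6,0,0,0],[1,-58,-30,-6,0,0,0],[1,-58,-30,-6,0,0,0]]]'
python3 -m handwheel '[[[1,0,0,0,0,0,0],[1,0,0,0,0,0,0],[1,0,0,0,0,0,0]]]'
cat >> h.py <<'E'
def wcloud(c,M,p):
    d=c['depth'];v,u=np.indices(d.shape);a=u-c['cx'];b=v-c['cy'];r=np.hypot(a,b)+1e-9;t=np.tan(r/c['fx'])
    P=np.stack([a/r*t*d,b/r*t*d,d],-1)
    P=P@c['hand_eye'][:3,:3].T+c['hand_eye'][:3,3]
    return P@M.T+p
E
python3 - <<'E'
from h import *
M,p=tool();c=grab('wrist');cv2.imwrite('pics/w1.png',c['frame']);print(p)
X=wcloud(c,M,p);ok=c['depth']>0;hsv=cv2.cvtColor(c['frame'],cv2.COLOR_BGR2HSV)
on=(hsv[...,0]>5)&(hsv[...,0]<20)&(hsv[...,1]>220)&ok&(X[...,2]>.188)&(X[...,2]<.2)&(np.hypot(X[...,0]-.634,X[...,1]-.099)<.05)
K=X[on];print(len(K),K.mean(0),circ(K) if len(K) else 0, K.min(0),K.max(0))
near=ok&(np.hypot(X[...,0]-.634,X[...,1]-.099)<.11)
for lo,hi in((.095,.112),(.164,.184)):
    m=near&(X[...,2]>lo)&(X[...,2]<hi)
    print(lo,m.sum(),circ(X[m]).round(4))
shift([.634,.099,.162])
E
```

```text
time_s: 1.4
eef_pos: [0.6123, 0.12, 0.2894]
eef_rot: [-0.0, 0.143, 0.99, 0.0]
wrist_force: [0.7, 1.2, 0.5]
opening: 0.997
grasp_force: 0.0
time_s: 1.78
eef_pos: [0.6103, 0.1229, 0.2894]
eef_rot: [-0.0, 0.142, 0.99, 0.0]
wrist_force: [0.3, 0.1, 0.4]
opening: 1.0
grasp_force: 0.0
[0.6102902  0.12286116 0.2894304 ]
600 [0.63184115 0.09829981 0.1935307 ] [0.63192673 0.0982995  0.0078976 ] [0.62166086 0.08653593 0.18807006] [0.64380405 0.10966986 0.19623827]
0.095 81 [0.6321 0.0962 0.0719]
0.164 210 [0.6372 0.0957 0.0152]
shift cm [-2.95 -1.64 12.76] axes x [-0.96   0.281  0.   ] y [0.281 0.96  0.   ] z [-1.e-04  2.e-04 -1.e+00]
```

View pics/w1.png

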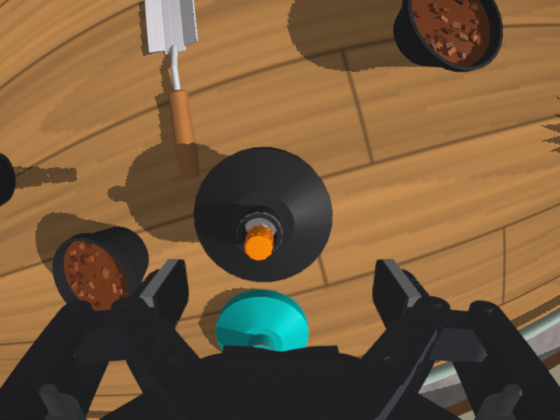

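Wrist view shows the knob top at (258,243), on the cover; the turquoise hood is at (262,320), out of the fingers' path. I'll align, then descend.

```bash
python3 -m handwheel '[[[1,-2.9,-1.75,2,0,0,0],[1,-2.9,-1.75,5,0,0,0],[1,-2.9,-1.75,9,0,0,0],[1,-2.9,-1.75,12,0,0,0],[1,-2.9,-1.75,12.7,0,0,0],[1,-2.9,-1.75,12.7,0,0,0],[1,-2.9,-1.75,12.7,0,0,0],[1,-2.9,-1.75,12.7,0,0,0]]]'
python3 - <<'E'
from h import *
M,p=tool();c=grab('wrist');print(p,status.get_obs()['wrist_force'])
cv2.imwrite('pics/w2.png',c['frame'])
X=wcloud(c,M,p);ok=c['depth']>0;hsv=cv2.cvtColor(c['frame'],cv2.COLOR_BGR2HSV)
on=(hsv[...,0]>5)&(hsv[...,0]<20)&(hsv[...,1]>220)&ok&(X[...,2]>.191)&(X[...,2]<.2)&(np.hypot(X[...,0]-.634,X[...,1]-.099)<.03)
K=X[on];print(len(K),(K.min(0)+K.max(0))/2,circ(K)); T=(K-p)@M;print('in tool mm',(T.min(0)*1e3).round(1),(T.max(0)*1e3).round(1))
E
```

```text
time_s: 2.82
eef_pos: [0.6349, 0.0968, 0.1642]
eef_rot: [0.001, 0.143, 0.99, 0.0]
wrist_force: [-0.1, 0.2, -1.0]
opening: 0.999
grasp_force: 0.0
[0.63488963 0.09676912 0.16416558] [ 0.27719779 -0.71335208 -0.96921224]
1881 [0.6321589  0.09754824 0.19356092] [0.63188201 0.09792834 0.00752789]
in tool mm [ -8.6 -10.4 -32. ] [ 13.3  11.2 -26.9]
```

View pics/w2.png

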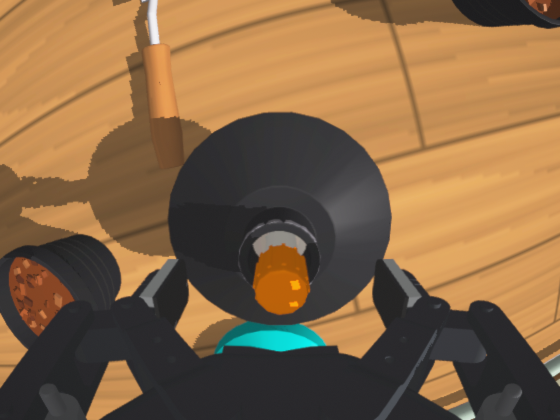

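The knob is at (282,292), centred between the fingers, and the fingertips stand clear of the hood. Closing.

```bash
python3 -m handwheel '[[[1,0.2,0,0.1,0,0,0],[-1,0.2,0,0.1,0,0,0],[-1,0.2,0,0.1,0,0,0],[-1,0.2,0,0.1,0,0,0],[-1,0.2,0,0.1,0,0,0],[-1,0.2,0,0.1,0,0,0],[-1,0.2,0,0.1,0,0,0],[-1,0.2,0,0.1,0,0,0]]]'
```

```text
time_s: 3.88
eef_pos: [0.6328, 0.0975, 0.1623]
eef_rot: [0.001, 0.143, 0.99, 0.0]
wrist_force: [1.4, 1.3, 5.1]
opening: 0.244
grasp_force: 60.0
```

```bash
python3 -m handwheel '[[[-1,0,0,-0.5,0,0,0],[-1,0,0,-1.2,0,0,0],[-1,0,0,-2.5,0,0,0],[-1,0,0,-4,0,0,0],[-1,0,0,-6,0,0,0],[-1,0,0,-8,0,0,0],[-1,0,0,-9.5,0,0,0],[-1,0,0,-10,0,0,0],[-1,0,0,-10,0,0,0]]]'
python3 - <<'E'
from h import *
c=grab('side');cv2.imwrite('pics/s2.png',c['frame'])
shift([.463,-.300,.262])
E
```

```text
time_s: 5.0
eef_pos: [0.6321, 0.0973, 0.2616]
eef_rot: [0.0, 0.143, 0.99, 0.0]
wrist_force: [-0.0, -1.0, -3.4]
opening: 0.238
grasp_force: 58.9
shift cm [  4.95 -42.88  -0.09] axes x [-0.959  0.283  0.001] y [ 0.283  0.959 -0.   ] z [-0.001  0.    -1.   ]
```

View pics/s2.png

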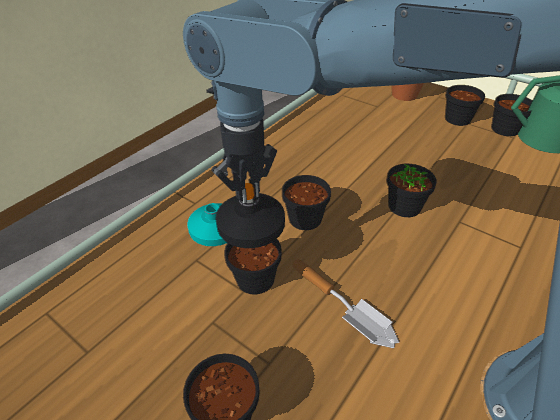

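Both parts are off together: hood at (250,218), spare pot bare below. I'll move beside the seed pot and measure its rim with the wrist camera.

```bash
python3 -m handwheel '[[[-1,0.5,-2,0,0,0,0],[-1,1,-6,0,0,0,0],[-1,2,-11,0,0,0,0],[-1,2.5,-16,0,0,0,0],[-1,3,-21,0,0,0,0],[-1,3.4,-26,0,0,0,0],[-1,3.6,-29,0,0,0,0],[-1,3.6,-30.5,0,0,0,0],[-1,3.6,-30.5,0,0,0,0],[-1,3.6,-30.5,0,0,0,0]]]'
python3 - <<'E'
from h import *
M,p=tool();c=grab('wrist');print(p);cv2.imwrite('pics/w3.png',c['frame'])
X=wcloud(c,M,p);ok=c['depth']>0;hsv=cv2.cvtColor(c['frame'],cv2.COLOR_BGR2HSV)
m=ok&(np.hypot(X[...,0]-.46,X[...,1]+.358)<.09)&(abs(X[...,2]-.105)<.004)&(hsv[...,2]<90)
P=X[m];r=circ(P);d=np.hypot(*(P[:,:2]-r[:2]).T);print(len(P),r.round(4),np.percentile(d,[2,10,50,90,98]).round(4),np.median(P[:,2]))
a=np.arctan2(P[:,1]-r[1],P[:,0]-r[0]);print(np.histogram(a,8,(-np.pi,np.pi))[0])
E
```

```text
time_s: 6.3
eef_pos: [0.5115, -0.1842, 0.2613]
eef_rot: [-0.0, 0.143, 0.99, 0.0]
wrist_force: [-0.2, -0.2, -2.0]
opening: 0.241
grasp_force: 59.5
[ 0.51145327 -0.18415017  0.26129873]
1896 [ 0.4573 -0.3587  0.0616] [0.0583 0.0595 0.0616 0.0637 0.0648] 0.10570210156415832
[219 245 213 205 202 286 300 226]
```

View pics/w3.png

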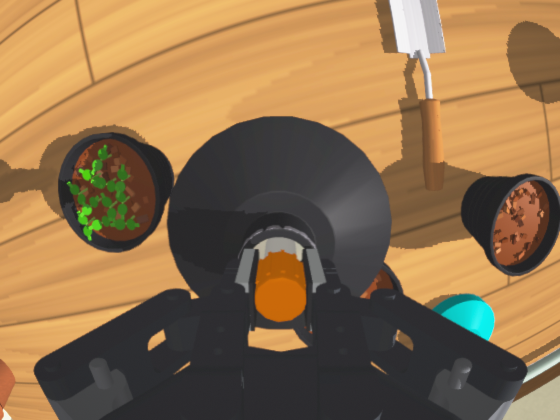

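The seed pot's rim is fully visible at (115,192), and the fit is centred at (.457,-.359). The cover hangs level. I'll move above the pot and cross-check the cover's position with the fixed cameras.

Run:
```python
from h import *
M,p=tool();c=np.load('wrist.npz')
X=wcloud(c,M,p);ok=c['depth']>0;hsv=cv2.cvtColor(c['frame'],cv2.COLOR_BGR2HSV);T=(X-p)@M
on=(hsv[...,0]>5)&(hsv[...,0]<20)&(hsv[...,1]>220)&ok&(abs(T[...,0])<.03)&(abs(T[...,1])<.03)
K=T[on];print(K[:,2].min());k=K[K[:,2]<K[:,2].min()+.004];print('knob tool',(k.min(0)+k.max(0))/2)
S=T[ok&(T[...,2]>.03)&(T[...,2]<.06)&(np.hypot(T[...,0],T[...,1])<.09)]
for z in(.036,.042,.048):
    s=S[abs(S[:,2]-z)<.003];print(z,len(s),circ(s).round(4) if len(s)>20 else '')
shift([.4573,-.3587,.225])
```

```text
-0.03367195299376808
knob tool [ 0.00013887 -0.0002302  -0.03169574]
0.036 7040 [-0.0005 -0.0011  0.0531]
0.042 7933 [-0.0002 -0.0011  0.0644]
0.048 1496 [-0.0002 -0.0012  0.0708]
shift cm [  0.29 -18.29   3.63] axes x [-0.96   0.282  0.   ] y [0.282 0.96  0.   ] z [-1.e-04  5.e-04 -1.e+00]
```

```bash
python3 -m handwheel '[[[-1,0.1,-2,0,0,0,0],[-1,0.2,-5.5,0,0,0,0],[-1,0.3,-10,0,0,0,0],[-1,0.3,-14.5,0,0,0,0],[-1,0.3,-17.3,1,0,0,0],[-1,0.3,-18.3,2.2,0,0,0],[-1,0.3,-18.3,3.2,0,0,0],[-1,0.3,-18.3,3.6,0,0,0],[-1,0.3,-18.3,3.6,0,0,0]]]'
python3 - <<'E'
from h import *
M,p=tool();print(p)
for n,s in(('scene',(.4611,-.3594)),('side',(.4584,-.3562))):
    c=grab(n);X=cloud(c);ok=c['depth']>0;hsv=cv2.cvtColor(c['frame'],cv2.COLOR_BGR2HSV)
    near=ok&(np.hypot(X[...,0]-p[0],X[...,1]-p[1])<.1)&(hsv[...,2]<90)
    for lo,hi in((.158,.174),(.105,.108)):
        m=near&(X[...,2]>lo)&(X[...,2]<hi);
        if m.sum()>30:print(n,lo,m.sum(),circ(X[m]).round(4),'rim was',s)
shift([.4573,-.3587,.162])
E
```

```text
time_s: 7.48
eef_pos: [0.457, -0.3587, 0.2253]
eef_rot: [-0.0, 0.142, 0.99, 0.0]
wrist_force: [0.4, -0.1, -1.7]
opening: 0.239
grasp_force: 59.6
[ 0.45703451 -0.35867516  0.22527568]
scene 0.158 234 [ 0.4579 -0.358   0.0721] rim was (0.4611, -0.3594)
scene 0.105 73 [ 0.4613 -0.3588  0.0609] rim was (0.4611, -0.3594)
side 0.158 292 [ 0.4591 -0.358   0.0718] rim was (0.4584, -0.3562)
side 0.105 81 [ 0.459  -0.3566  0.062 ] rim was (0.4584, -0.3562)
shift cm [0.01 0.06 6.4 ] axes x [-0.96   0.282 -0.001] y [ 0.282  0.96  -0.   ] z [ 5.e-04 -5.e-04 -1.e+00]
```

```bash
python3 -m handwheel '[[[-1,-0.07,0,1.2,0,0,0],[-1,-0.07,0,2.5,0,0,0],[-1,-0.07,0,3.6,0,0,0],[-1,-0.07,0,4.4,0,0,0],[-1,-0.07,0,4.9,0,0,0],[-1,-0.07,0,5.2,0,0,0],[-1,-0.07,0,5.4,0,0,0],[-1,-0.07,0,5.4,0,0,0]]]'
python3 -m handwheel '[[[-1,0,0,0.15,0,0,0],[-1,0,0,0.3,0,0,0],[-1,0,0,0.45,0,0,0],[-1,0,0,0.55,0,0,0],[-1,0,0,0.55,0,0,0]]]'
```

```text
time_s: 8.57
eef_pos: [0.4574, -0.3601, 0.1717]
eef_rot: [0.0, 0.143, 0.99, -0.0]
wrist_force: [-0.7, 0.5, -2.9]
opening: 0.238
grasp_force: 59.7
time_s: 9.2
eef_pos: [0.4573, -0.3599, 0.1659]
eef_rot: [-0.0, 0.143, 0.99, 0.0]
wrist_force: [0.7, -0.9, -2.9]
opening: 0.238
grasp_force: 59.6
```

```bash
python3 -m handwheel '[[[-1,0,0.08,0.1,0,0,0],[-1,0,0.08,0.2,0,0,0],[-1,0,0.08,0.3,0,0,0],[-1,0,0.08,0.35,0,0,0],[-1,0,0.08,0.35,0,0,0]]]'
```

```text
time_s: 9.82
eef_pos: [0.4575, -0.3592, 0.1625]
eef_rot: [-0.0, 0.143, 0.99, 0.0]
wrist_force: [-0.0, 0.3, -2.2]
opening: 0.237
grasp_force: 59.6
```

```bash
python3 -m handwheel '[[[-1,0,0,0.05,0,0,0],[-1,0,0,0.1,0,0,0],[-1,0,0,0.1,0,0,0]]]'; python3 -m handwheel '[[[-1,0,0,0.05,0,0,0],[-1,0,0,0.1,0,0,0],[-1,0,0,0.1,0,0,0]]]'
```

```text
time_s: 10.2
eef_pos: [0.4576, -0.3593, 0.1623]
eef_rot: [0.0, 0.143, 0.99, -0.0]
wrist_force: [-2.9, 2.1, 4.7]
opening: 0.242
grasp_force: 61.2
time_s: 10.58
eef_pos: [0.4579, -0.3595, 0.1623]
eef_rot: [0.001, 0.143, 0.99, -0.0]
wrist_force: [-3.5, 3.7, 11.4]
opening: 0.237
grasp_force: 62.4
```

Contact came at the same height as on the spare pot (0.1623), so the lid is seated. Ease the pressure and release.

```bash
python3 -m handwheel '[[[-1,0,0,-0.1,0,0,0],[-1,0,0,-0.1,0,0,0],[1,0,0,-0.1,0,0,0],[1,0,0,-0.1,0,0,0],[1,0,0,-0.1,0,0,0],[1,0,0,-0.1,0,0,0],[1,0,0,-0.1,0,0,0],[1,0,0,-0.1,0,0,0]]]'
python3 - <<'E'
from h import *
M,p=tool();c=grab('wrist');print(p)
X=wcloud(c,M,p);ok=c['depth']>0;hsv=cv2.cvtColor(c['frame'],cv2.COLOR_BGR2HSV);T=(X-p)@M
on=(hsv[...,0]>5)&(hsv[...,0]<20)&(hsv[...,1]>220)&ok&(abs(T[...,0])<.03)&(abs(T[...,1])<.03)
K=T[on];k=K[K[:,2]<np.percentile(K[:,2],2)+.003];print('knob tool',(k.min(0)+k.max(0))/2,'world z',p[2]-np.median(k[:,2]))
S=T[ok&(np.hypot(T[...,0],T[...,1])<.09)]
for z in(.05,.056,.062):
    s=S[abs(S[:,2]-z)<.003];print(z,len(s),circ(s).round(4) if len(s)>20 else '')
a=c['frame'].copy();s=grab('side')['frame'];b=cv2.resize(s[100:260,330:490],(420,420),interpolation=cv2.INTER_CUBIC)
cv2.imwrite('pics/rel.png',cv2.resize(np.hstack([a,b]),None,fx=.8,fy=.8))
E
```

```text
time_s: 11.58
eef_pos: [0.4576, -0.3592, 0.1615]
eef_rot: [0.0, 0.143, 0.99, -0.0]
wrist_force: [0.4, -0.2, -1.0]
opening: 1.002
grasp_force: 0.0
[ 0.45755372 -0.35921214  0.1615002 ]
knob tool [-0.00035856 -0.00040305 -0.03247119] world z 0.19395290603696008
0.05 8 
0.056 0 
0.062 0
```

View pics/rel.png

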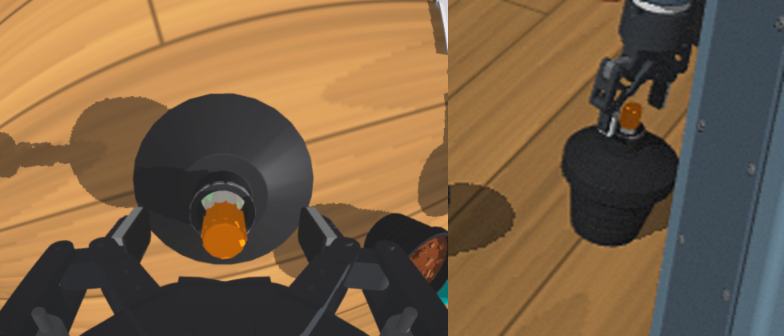

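The cover sits level on the seed pot (knob top at 0.194 m), with the fingers free. Now descend to the neck and grip the hood.

```bash
python3 -m handwheel '[[[1,0,-0.05,0.3,0,0,0],[1,0,-0.05,0.9,0,0,0],[1,0,-0.05,1.6,0,0,0],[1,0,-0.05,2.2,0,0,0],[1,0,-0.05,2.6,0,0,0],[1,0,-0.05,2.8,0,0,0],[1,0,-0.05,2.8,0,0,0],[1,0,-0.05,2.8,0,0,0]]]'
python3 - <<'E'
from h import *
M,p=tool();c=grab('wrist');print(p)
X=wcloud(c,M,p);ok=c['depth']>0;T=(X-p)@M;hsv=cv2.cvtColor(c['frame'],cv2.COLOR_BGR2HSV)
n=ok&(hsv[...,2]<100)&(abs(X[...,2]-.162)<.002)&(np.hypot(T[...,0],T[...,1])<.025);print(n.sum(),circ(T[n]).round(4))
cv2.imwrite('pics/w5.png',c['frame'])
E
```

```text
time_s: 12.68
eef_pos: [0.4576, -0.3598, 0.1338]
eef_rot: [0.0, 0.143, 0.99, -0.0]
wrist_force: [-0.3, 0.6, 0.5]
opening: 0.997
grasp_force: 0.0
[ 0.45755586 -0.35983509  0.13379553]
2035 [ 0.     -0.0007  0.0179]
```

View pics/w5.png

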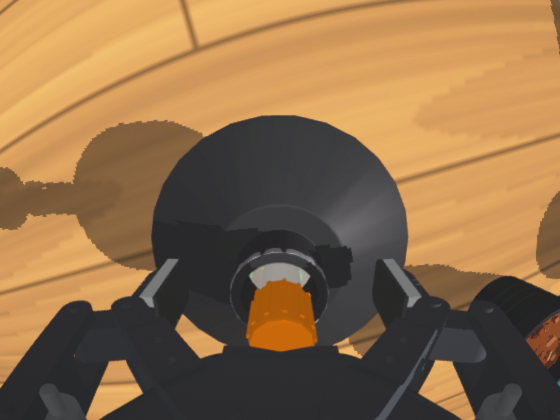

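The neck ring at (279,285) is centred between the fingers within 1 mm. Closing, then a small lift.

```bash
python3 -m handwheel '[[[-1,0,-0.05,0.05,0,0,0],[-1,0,-0.05,0.05,0,0,0],[-1,0,-0.05,0.05,0,0,0],[-1,0,-0.05,0.05,0,0,0],[-1,0,-0.05,0.05,0,0,0],[-1,0,-0.05,0.05,0,0,0],[-1,0,-0.05,0.05,0,0,0]]]'
python3 -c "
from h import *
M,p=tool();c=grab('wrist')
X=wcloud(c,M,p);ok=c['depth']>0;hsv=cv2.cvtColor(c['frame'],cv2.COLOR_BGR2HSV);T=(X-p)@M
n=ok&(hsv[...,0]>5)&(hsv[...,0]<20)&(hsv[...,1]>220)&(abs(T[...,0])<.03)&(abs(T[...,1])<.03)
k=T[n];k=k[k[:,2]<np.percentile(k[:,2],2)+.004];print('knob tool',(k.min(0)+k.max(0))/2,p)"
```

```text
time_s: 13.6
eef_pos: [0.4582, -0.3608, 0.1348]
eef_rot: [0.001, 0.143, 0.99, -0.001]
wrist_force: [-1.3, 1.2, 7.6]
opening: 0.453
grasp_force: 62.7
knob tool [ 0.00403367  0.00094421 -0.05864109] [ 0.45817346 -0.36076172  0.13483968]
```

```bash
python3 -m handwheel '[[[-1,0,0.05,-0.2,0,0,0],[-1,0,0.05,-0.5,0,0,0],[-1,0,0.05,-0.9,0,0,0],[-1,0,0.05,-1.3,0,0,0],[-1,0,0.05,-1.3,0,0,0]]]'
python3 -c "
from h import *
M,p=tool();c=grab('wrist');cv2.imwrite('pics/w6.png',c['frame'])
X=wcloud(c,M,p);ok=c['depth']>0;hsv=cv2.cvtColor(c['frame'],cv2.COLOR_BGR2HSV);T=(X-p)@M
n=ok&(hsv[...,0]>5)&(hsv[...,0]<20)&(hsv[...,1]>220)&(abs(T[...,0])<.03)&(abs(T[...,1])<.03)
k=T[n];k=k[k[:,2]<np.percentile(k[:,2],2)+.004];print('knob world z',p[2]-np.median(k[:,2]),'tool',(k.min(0)+k.max(0))/2,len(k))
n=ok&(hsv[...,2]<100)&(abs(X[...,2]-.174)<.003)&(np.hypot(T[...,0],T[...,1])<.025);print(n.sum(),circ(T[n]).round(4))"
```

```text
time_s: 14.28
eef_pos: [0.4576, -0.36, 0.1465]
eef_rot: [0.0, 0.143, 0.99, -0.0]
wrist_force: [0.2, 0.4, -2.1]
opening: 0.452
grasp_force: 60.6
knob world z 0.19395800759297221 tool [ 1.73136433e-04 -7.93948544e-05 -4.70097998e-02] 2366
2264 [ 0.0005 -0.0002  0.018 ]
```

View pics/w6.png

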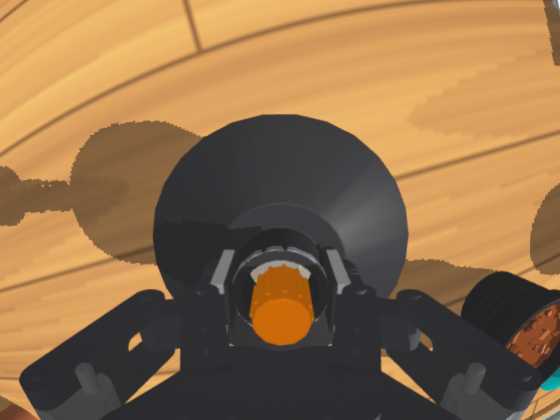

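The hood is rising while the knob at (283,318) stays put: its height is unchanged at 0.194 m and it is centred in the bore. I'll lift straight up.

```bash
python3 -m handwheel '[[[-1,0,0,-0.6,0,0,0],[-1,0,0,-1.4,0,0,0],[-1,0,0,-2.4,0,0,0],[-1,0,0,-3.4,0,0,0],[-1,0,0,-4.4,0,0,0],[-1,0,0,-5.4,0,0,0],[-1,0,0,-6.4,0,0,0],[-1,0,0,-7.4,0,0,0],[-1,0,0,-8.4,0,0,0],[-1,0,0,-9.4,0,0,0]]]'
python3 -m handwheel '[[[-1,0,0,-1,0,0,0],[-1,0,0,-2,0,0,0],[-1,0,0,-2.8,0,0,0],[-1,0,0,-3.2,0,0,0],[-1,0,0,-3.2,0,0,0],[-1,0,0,-3.2,0,0,0],[-1,0,0,-3.2,0,0,0]]]'
python3 - <<'E'
from h import *
M,p=tool();print(p)
for n in('scene','side'):
    c=grab(n);X=cloud(c);ok=c['depth']>0;hsv=cv2.cvtColor(c['frame'],cv2.COLOR_BGR2HSV)
    near=ok&(np.hypot(X[...,0]-p[0],X[...,1]-p[1])<.1)
    on=near&(hsv[...,0]>5)&(hsv[...,0]<20)&(hsv[...,1]>220)&(X[...,2]>.15);K=X[on];print(n,'knob',len(K),K.mean(0) if len(K) else '',K[:,2].max() if len(K) else '')
    d=near&(hsv[...,2]<80)&(X[...,2]>.2)&(np.hypot(X[...,0]-p[0],X[...,1]-p[1])>.05);print(' hood lowest',np.percentile(X[d][:,2],2))
s=np.load('scene.npz')['frame'][140:300,60:260];q=np.load('side.npz')['frame'][80:240,320:520]
cv2.imwrite('pics/end.png',cv2.resize(np.hstack([s,q]),(800,320),interpolation=cv2.INTER_CUBIC))
E
```

```text
time_s: 15.58
eef_pos: [0.4574, -0.3597, 0.2407]
eef_rot: [-0.0, 0.143, 0.99, -0.0]
wrist_force: [-0.0, -0.1, -2.3]
opening: 0.449
grasp_force: 60.7
time_s: 16.45
eef_pos: [0.4573, -0.3595, 0.2716]
eef_rot: [-0.0, 0.143, 0.99, 0.0]
wrist_force: [-0.3, -1.4, -1.2]
opening: 0.447
grasp_force: 60.7
[ 0.45726363 -0.35952846  0.27158056]
scene knob 14 [ 0.47277927 -0.36173657  0.1770324 ] 0.22749333538475935
 hood lowest 0.2318570227252437
side knob 53 [ 0.45704964 -0.34969163  0.17722822] 0.1877139543079437
 hood lowest 0.23046569734054045
```

View pics/end.png

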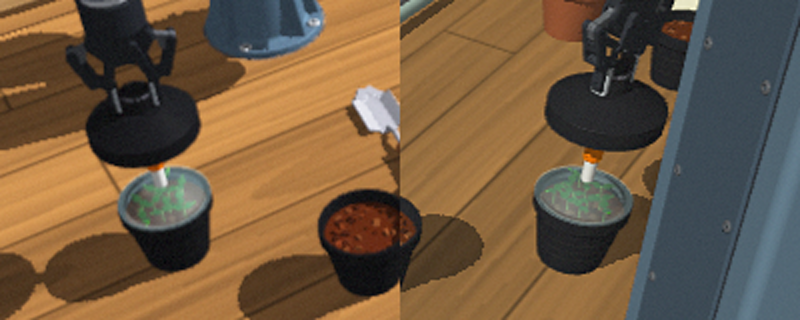

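The hood is level at (145,125), about 35 mm above the knob, and the clear lid is seated on the seed pot at (165,200).

```bash
python3 -c "
from bench import ctrl
print(ctrl.hand_in())"
```

```text
the job is handed in; nothing more can be done
None
```

The job is handed in, with no verdict returned: the clear lid sits on the seedling pot, and the arm holds the hood level over it, its lower edge about 35 mm above the knob.

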